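Hang the dip basket to drain

TASK

The belt pulley has just been degreased and must drip off. Set the pulley in the wire dip basket, then lift the basket by its swinging handle and hang it by the grip of that handle on the hook of the draining stand, so that it hangs freely at rest over the drip dish with the pulley inside. Leave the other things on the bench where they are.

Things in the scene. Friction and masses are not known exactly. Their poses are not given: they have to be found in the camera images.
- pulley: Bare aluminium V-belt pulley lying flat: grooved disc 80 mm across and 19 mm thick with a plain round hub, 38 mm across, standing up in its middle to 44 mm above the underside (so 25 mm of hub to grip). 0.25 kg. Origin: centre of the underside; z up along the hub.
- basket: Round wire dip basket of bare steel, 140 mm across and 55 mm high, open at the top, inside 134 mm across, floor 4 mm thick. 0.28 kg, standing upright on the bench. Origin: centre of the underside, z up. Its handle is a hinged steel bail; the hinge axis is the basket's y axis at 50 mm above the underside, pivots at y = +-76 mm.
- bail (a joint): Angle of the basket's bail: 0 is upright over the middle of the basket, positive leans to the basket's +x, negative to its -x. Swings between stops at +-0.87 rad; the hinge is just stiff enough for the empty bail to stay where it is left, and gives way to the weight of the lifted basket. At the start it leans over to the -x side, clear of the mouth.
- bail_bar (a point): Middle of the bail's straight grip: a black plastic-covered round bar 10 mm thick and 104 mm long, parallel to the basket's y axis and 87 mm from the hinge axis. The wires of the bail run from its ends to the pivots; between the upright bail's grip and the basket's rim are 77 mm of clear height.
- drain_stand: Fixed draining stand of dark steel rod: a round drip dish 171 mm across and 18 mm high, behind it a post 112 mm along +x of the stand, from whose top the rod (10 mm thick) bends over and runs forward along the stand's -x to an upturned hook over the dish. Rod top 238 mm high at its highest, 80 mm behind the hook's seat. Origin: centre of the dish's underside, straight below the hook's seat.
- hook_seat (a point): Lowest point of the hook's upper surface, where the handle's grip lies when hung; 218 mm above the bench. A grip of 10 mm resting in it has its axis 5 mm above this point and square to the stand's x axis.
- hook_tip (a point): Top of the hook's upturned tip (a 13 mm ball), 29 mm in front (-x of the stand) of the seat and 252 mm above the bench. The grip must pass over it, the tip going under the grip and over the basket's rim.
- wood_block: Bystander, to be left alone: wooden offcut, 70x140x35, lying flat behind the middle of the work. Sizes in mm; origin at the centre of the underside.
- tape_measure: Bystander, to be left alone: tape measure, 68x92x34, lying flat at the left. Sizes in mm; origin at the centre of the underside.
- pencil: Bystander, to be left alone: pencil, 166 long and 8 thick, lying along the front edge at the left. Sizes in mm; origin at the centre of the underside.

How it is judged:
On the way, in this order (a step that is already met when the one before it is completed fails the run):
1. the pulley sits in the basket, before the basket is hung (horizontal distance between pulley and basket below 0.045 m and z of pulley in the frame of basket between -0.005 and 0.03 m and not (contact force between basket and drain_stand above 0.5 N)), for 0.2 s.
2. the basket, with the pulley in it, hangs on the hook by the grip of its handle (horizontal distance between pulley and basket below 0.045 m and z of pulley in the frame of basket between -0.005 and 0.03 m and x of bail_bar in the frame of drain_stand between -0.025 and 0.06 m and y of bail_bar in the frame of drain_stand between -0.047 and 0.047 m and height (world z) of bail_bar between 0.195 and 0.255 m and angle between basket's own z axis and vertical below 0.52 rad and contact force between basket and drain_stand above 1.5 N), for 0.2 s.
At the end, for the whole second after the job is handed in: The grip's middle is -25 to +60 mm along the stand's x and within 47 mm in y of the hook seat, 195 to 255 mm high; the stand carries over 1.5 N; the basket is under 30 degrees off upright, let go, at rest (0.03 m/s, 0.3 rad/s); the pulley lies in it (45 mm of its middle, 30 mm of its underside) (all of step 2 and linear speed of basket below 0.03 m/s and angular speed of basket below 0.3 rad/s and contact force between the fingers and basket below 0.05 N); the robot touches nothing.
It fails at once if the wood block is moved more than 30 mm (distance of wood_block from where it was at the start of the episode above 0.03 m).
It fails at once if the tape measure is moved more than 30 mm (distance of tape_measure from where it was at the start of the episode above 0.03 m).
It fails at once if the pencil is moved more than 30 mm (distance of pencil from where it was at the start of the episode above 0.03 m).
It also fails if it takes over 72 s, if anything falls off the work surface, if the arm or the gripper's body presses on something with over 40 N, if the wrist force passes 120 N, or if a joint passes its speed limit or range.

ROBOT

A 6-joint arm with a two-finger parallel gripper is mounted at the origin on a cart in front of the work surface, level with it; the furniture and walls round the work are solid. World frame = base frame: x ahead of the robot, y to its left, z up, the work surface at z = 0. Lengths are in m, angles in rad, forces in N, time in s.
With the tool pointing down it reaches from about 0.35 to 0.95 m from the base axis. Payload 17.4 kg.
Tool frame: the origin (TCP) lies midway between the tips of the shut fingers; the grasp point (between the pads) lies 19 mm behind it (manip.tcp_to_grasp is the distance from the TCP to the grasp point, in m); z points along the fingers, x is the direction in which the jaws open and shut, and the axes are right-handed (so a half turn about z gives the same grasp; the last joint's range is limited). The gripper opens to 93 mm and grips with 3 to 60 N. Pads are 15 mm wide; open, the fingers measure 128 mm over their backs; the gripper's body (75 mm by 188 mm) begins 65 mm behind the grasp point.
Start: joints at [-1.271, 0.116, 1.442, -0, 1.584, -0.038], TCP at [0.224, -0.637, 0.219] pointing down, gripper open.
Joint ranges: [-2.83, 2.83], [-0.83, 2.19], [0.07, 2.5], [-1.14, 4.28], [0.01, 3], [-2.97, 2.97]. Speed limits (rad/s): [1.89, 1.89, 2.22, 3.14, 3.14, 3.14].

INTERFACE

Orientations are given as [roll, pitch, yaw] about the fixed x, y, z axes, in that order (R = Rz(yaw) Ry(pitch) Rx(roll)).
In Python, from station import manip gives the robot as it stands. Calls block until the motion is done:
- manip.move_pose(position, orientation): joint-space move of the TCP to a pose.
- manip.movel(position, vel=0.15, attitude=None): straight line of the TCP; attitude=None keeps the orientation; vel is the mean speed in m/s.
- manip.set_joints(angles): joint-space move.
- manip.command_gripper(opening, newtons=None): finger opening in m; newtons is the grip in N (None keeps the last); returns when the fingers have stopped.
- manip.sleep(seconds).
- manip.solve_ik(position, orientation): joint angles nearest the present ones, or None.
- manip.state(): the state.
- manip.camera(name): name is "side" or "top" or "wrist"; returns a dict with "frame" (384x512x3 uint8, red, green, blue), "K" (3x3 intrinsics, pixels), "world_to_cam" (4x4, takes a point from world to camera coordinates). Camera axes: x right, y down, z forward; pixel columns grow to the right and rows downward; lengths in m; the calibration is good to about 2 mm. A picture is of the moment at which its call begins. There is no depth.
A pose or a line that the arm cannot do raises manip.MotionError and nothing moves.
- manip.hand_in(): hands the job in, once; it reports no verdict.
The state is a dict: "time": time; "qpos": joint angles; "dq": joint speeds; "tau": joint torques, N m; "tool_pos": TCP position; "eef_rot": TCP orientation; "contact_force": force on the tool from outside, world axes, zero at the start; "ft_torque": the same for the moment, N m; "gripper_width": finger opening in m.
Only numpy, scipy, OpenCV 4.12 (cv2) and the standard library are available. Lean on these libraries where they do the work, as an engineer would, in place of code of your own. Each camera call takes 0.05 s, during which the arm holds its last target.

## Working session

There is one attempt and no reset: what is moved stays moved. The work goes in short steps, each a Python script; the robot and the scene stay as the last script left them, time stands still between calls to the robot, and variables do not carry over. Pictures are saved under pics/ and viewed, and the job is handed in when it is done.

```bash
mkdir -p pics; ls
python3 - <<'E'
from station import manip
import cv2,json
s=manip.state();print(s["time"],s["tool_pos"],s["eef_rot"],manip.tcp_to_grasp)
for n in ["side","top"]:
    c=manip.camera(n);cv2.imwrite(f"pics/{n}0.png",cv2.resize(c["frame"][:,:,::-1],(800,600)))
    print(n,c["K"].tolist(),c["world_to_cam"].tolist())
E
```

```text
pics
0.0 [ 0.22362632 -0.63665094  0.21791225] [-3.14153945e+00  1.15820639e-03 -1.23299951e+00] 0.0188
side [[360.5942797689846, 0.0, 253.09058803807608], [0.0, 360.5942797689846, 187.80358339858986], [0.0, 0.0, 1.0]] [[-0.9937458716286207, -0.11126671522244058, 0.009426595604006563, 0.489089684786317], [-0.06395061904688752, 0.49788256666349506, -0.864883384125334, 0.11169518664064039], [0.09153939558787265, -0.8600771290391221, -0.5018843204954985, 1.01499317164589], [0.0, 0.0, 0.0, 1.0]]
top [[373.3773467015425, 0.0, 258.71508205888193], [0.0, 373.3773467015425, 191.47389012154284], [0.0, 0.0, 1.0]] [[-0.007184261981102809, -0.9999696567771459, -0.0030119602891477337, 0.09263901841354272], [-0.9753315861681718, 0.007671743547027874, -0.22061151686534164, 0.5186929787994073], [0.2206279297878334, 0.001352729073080936, -0.9753571072799898, 1.102312722750409], [0.0, 0.0, 0.0, 1.0]]
```

View pics/top0.png

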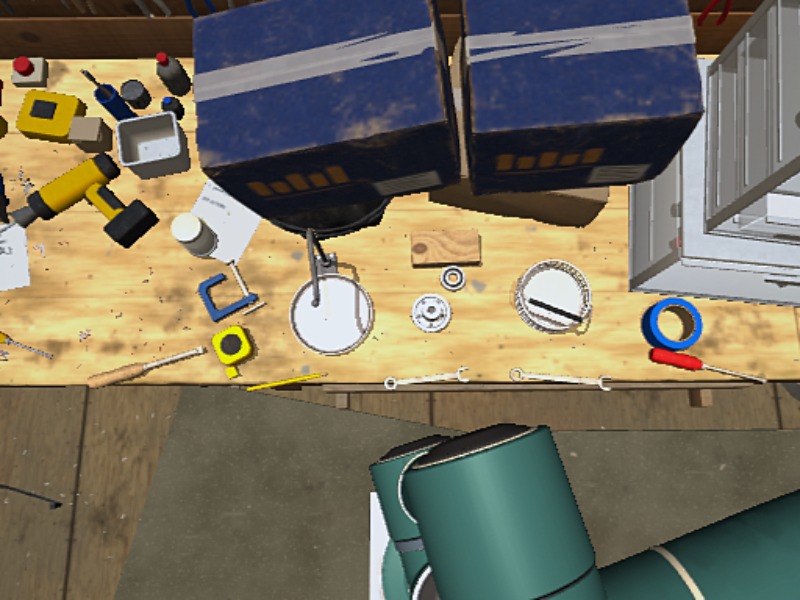

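View pics/side0.png

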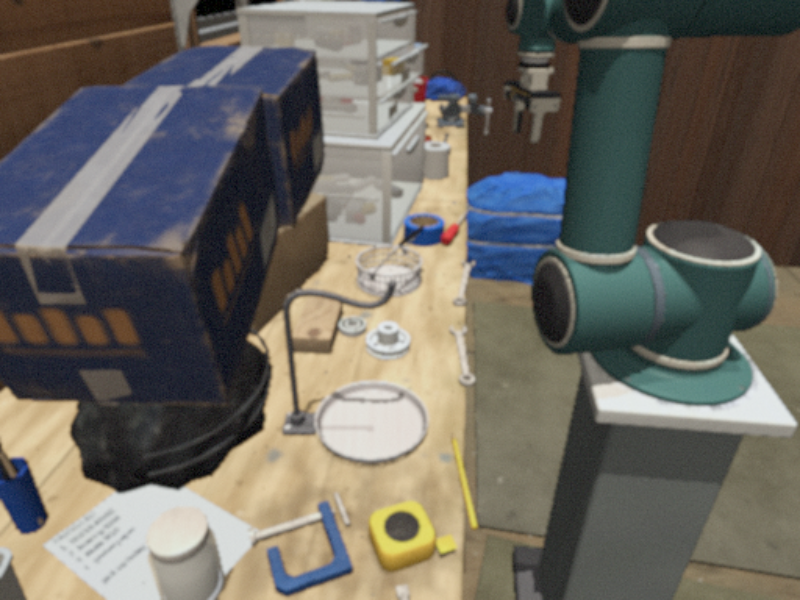

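```bash
cat > h.py <<'E'
from station import manip
import cv2,numpy as np
def ray(c,uv,z):
    W=np.array(c["world_to_cam"]);R,t=W[:3,:3],W[:3,3]
    d=R.T@np.linalg.solve(c["K"],[uv[0],uv[1],1.0]);o=-R.T@t
    return o+d*(z-o[2])/d[2]
def tri(c1,uv1,c2,uv2):
    P=[np.array(c["K"])@np.array(c["world_to_cam"])[:3] for c in (c1,c2)]
    X=cv2.triangulatePoints(P[0],P[1],np.array(uv1,float).reshape(2,1),np.array(uv2,float).reshape(2,1))[:,0]
    return X[:3]/X[3]
def proj(c,p):
    W=np.array(c["world_to_cam"]);q=np.array(c["K"])@(W[:3,:3]@np.array(p)+W[:3,3]);return q[:2]/q[2]
def crop(c,x0,y0,x1,y1,k,fn):
    im=c["frame"][y0:y1,x0:x1,::-1];im=cv2.resize(im,None,fx=k,fy=k,interpolation=cv2.INTER_CUBIC)
    for x in range((x0+9)//10*10,x1,10):
        cv2.putText(im,str(x),((x-x0)*k,8),0,.3,(0,0,255),1);cv2.line(im,((x-x0)*k,8),((x-x0)*k,14),(0,0,255),1)
    for y in range((y0+9)//10*10,y1,10):
        cv2.putText(im,str(y),(0,(y-y0)*k+3),0,.3,(0,0,255),1)
    cv2.imwrite("pics/"+fn,im)
E
python3 - <<'E'
from h import *
import pickle
t=manip.camera("top");s=manip.camera("side");pickle.dump((t,s),open("c0.pkl","wb"))
crop(t,180,140,280,230,8,"t_l.png");crop(t,255,140,390,230,5,"t_r.png")
crop(s,175,135,290,220,6,"s_b.png");crop(s,175,175,290,300,4,"s_h.png")
E
```

```text
(no output)
```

View pics/t_l.png

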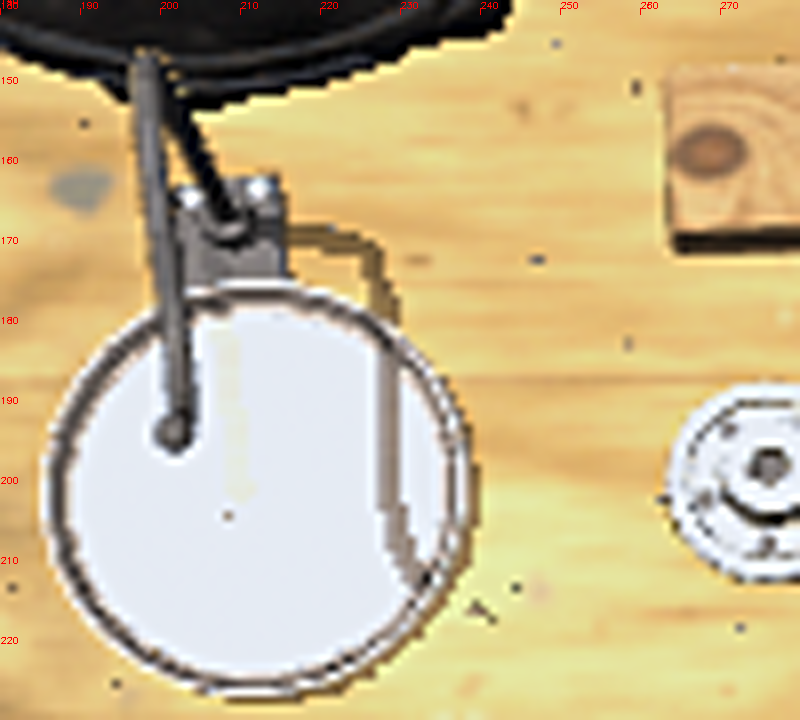

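View pics/t_r.png

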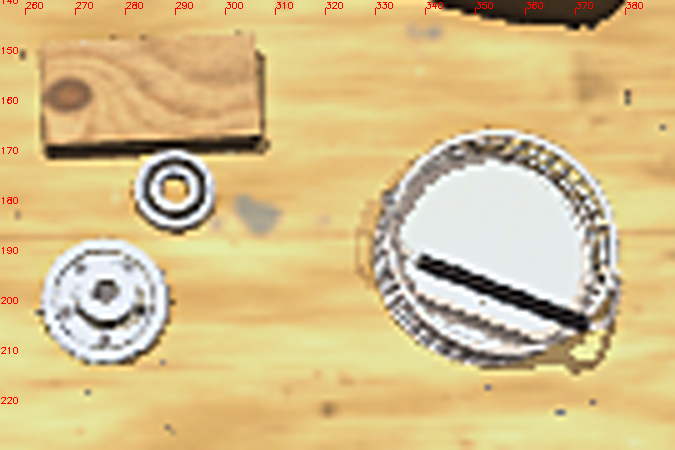

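View pics/s_b.png

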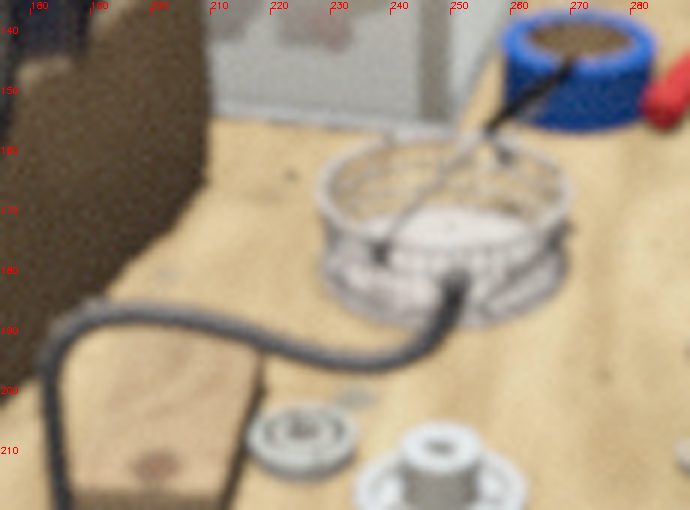

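View pics/s_h.png

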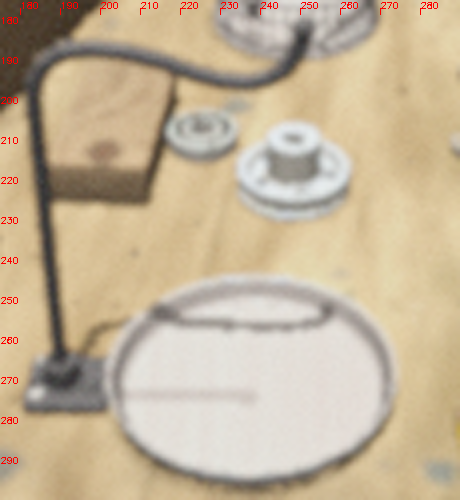

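```bash
cat > m.py <<'E'
from h import *
import pickle
t,s=pickle.load(open("c0.pkl","rb"));np.set_printoptions(precision=4,suppress=True)
print("tip",tri(t,(201.5,193.7),s,(250.2,180.5)), ray(t,(201.5,193.7),.246))
print("dish",ray(t,(212,201.2),.018),ray(t,(185.5,201),.018),ray(t,(238.5,201),.018))
print("dish side",ray(s,(235.5,271),.018))
print("pulley",ray(t,(276.2,200.3),.015),ray(t,(276.2,198.4),.044),ray(s,(248.3,208.5),.044))
print("post base",ray(t,(209,167.5),.01),ray(s,(190,268),.01))
a=tri(t,(338.6,192.4),s,(256.2,157.0));b=tri(t,(372.4,205.0),s,(270.2,146));print("bail",a,b,(a+b)/2,np.linalg.norm(a-b))
print("rim",ray(t,(354,189.5),.055),ray(t,(329.6,189),.055),ray(t,(378.3,189),.055),ray(t,(354,166),.055))
c=(a+b)/2;y=b-a;print("yaw of grip",np.arctan2(y[1],y[0]))
E
python3 m.py
```

```text
tip [0.4729 0.2365 0.2471] [0.4721 0.2367 0.246 ]
dish [0.4977 0.2385 0.018 ] [0.499  0.3234 0.018 ] [0.4977 0.1537 0.018 ]
dish side [0.5044 0.2569 0.018 ]
pulley [0.4996 0.0329 0.015 ] [0.4999 0.0341 0.044 ] [0.5024 0.0331 0.044 ]
post base [0.6124 0.2517 0.01  ] [0.6137 0.2515 0.01  ]
bail [ 0.5003 -0.1458  0.1196] [ 0.4629 -0.2429  0.117 ] [ 0.4816 -0.1944  0.1183] 0.10415934050062865
rim [ 0.524  -0.2083  0.055 ] [ 0.5262 -0.1324  0.055 ] [ 0.525  -0.2842  0.055 ] [ 0.6003 -0.2132  0.055 ]
yaw of grip -1.938732284014146
```

Run:
```python
from h import *
P=np.pi;yaw=1.203-P
for pos,y in [((.501,.0335,.022),yaw),((.54,-.2155,.15),yaw),((.531,-.212,.2),-.368),((.5,.24,.3),.107)]:
    q=manip.solve_ik(list(pos),[P,0,y]);print(pos,None if q is None else np.round(q,2))
manip.command_gripper(.07,30)
manip.move_pose([.501,.0335,.14],[P,0,yaw])
c=manip.camera("wrist");crop(c,0,0,512,384,1,"w1.png")
manip.movel([.501,.0335,.0225],.12)
manip.command_gripper(.0,30)
s=manip.state();print(s["time"],s["tool_pos"],s["gripper_width"],s["contact_force"])
```

```text
(0.501, 0.0335, 0.022) [ 0.02 -0.14  2.02  0.    1.26  1.95]
(0.54, -0.2155, 0.15) [-0.42 -0.06  1.73 -0.    1.47  1.52]
(0.531, -0.212, 0.2) [-0.42 -0.1   1.69 -0.    1.55 -0.06]
(0.5, 0.24, 0.3) [ 0.4  -0.16  1.58 -0.    1.72  0.29]
5.2 [0.50108265 0.03355063 0.02262376] 0.03732098206233661 [0.77794861 1.32335659 1.68770703]
```

View pics/w1.png

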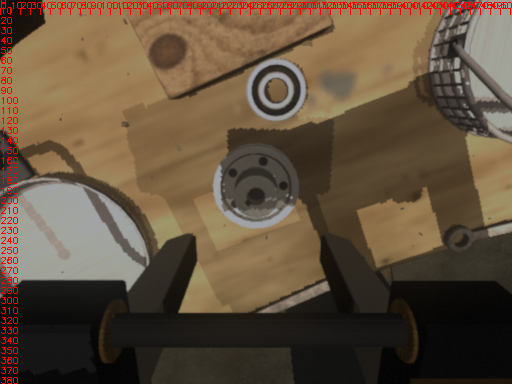

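The wrist view showed the pulley centred between the fingers, and the grip width of 37 mm matches the hub. I'll lift it and carry it over the basket.

Run:
```python
from h import *
P=np.pi;yaw=1.203-P
manip.movel([.501,.0335,.2],.2)
manip.movel([.540,-.2155,.2],.2)
c=manip.camera("wrist");crop(c,0,0,512,384,1,"w2.png")
c=manip.camera("side");crop(c,200,90,320,200,6,"s2.png")
s=manip.state();print(s["time"],s["tool_pos"],s["gripper_width"],s["contact_force"])
```

```text
7.75 [ 0.5400442  -0.21469509  0.2001698 ] 0.03724750725326063 [-0.14626107 -0.61384805 -1.20361119]
```

View pics/w2.png

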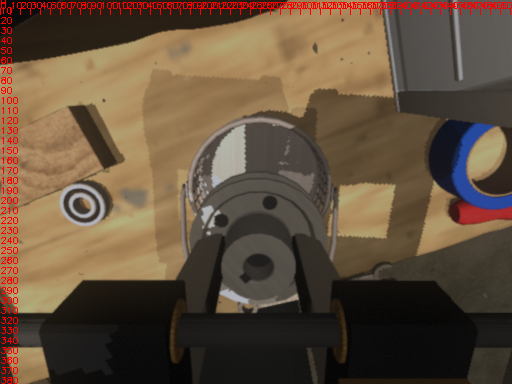

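View pics/s2.png

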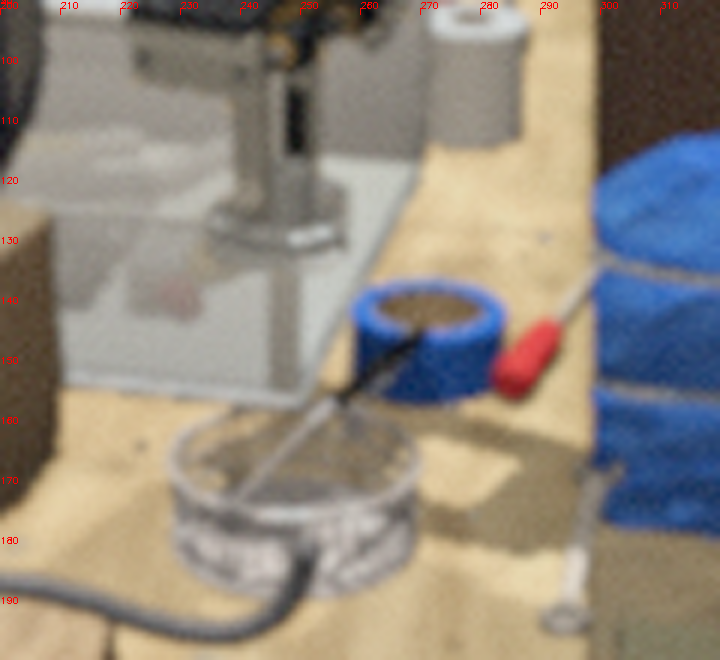

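Run:
```python
from h import *
P=np.pi;yaw=1.203-P
c=manip.camera("side");print(ray(c,(249,166.5),.055),ray(c,(239.5,173),.05))
for z in (.12,.06,.034,.029):
    manip.movel([.540,-.2155,z],.15 if z>.04 else .05)
    s=manip.state();print(z,s["time"],s["tool_pos"],s["contact_force"])
```

```text
[ 0.52943031 -0.20459096  0.055     ] [ 0.55575698 -0.1635138   0.05      ]
0.12 8.4833 [ 0.54034144 -0.21560921  0.1209263 ] [-0.24494623  0.12781695 -2.35036717]
0.06 9.0333 [ 0.54043139 -0.21568925  0.0610531 ] [ 0.70517849 -0.00591032 -1.77463713]
0.034 9.7 [ 0.54004359 -0.21553075  0.03402475] [-0.13003463  0.25583472 -2.58813074]
0.029 9.95 [ 0.53988047 -0.215435    0.0287489 ] [-0.00745275  0.3645001  -2.69023332]
```

Run:
```python
from h import *
manip.movel([.540,-.2155,.0275],.03)
manip.command_gripper(.052)
manip.movel([.540,-.2155,.2],.2)
manip.move_pose([.38,-.08,.25],[np.pi,0,-.368])
c=manip.camera("top");crop(c,310,150,400,230,8,"t3.png")
d=manip.camera("side");crop(d,215,120,300,195,8,"s3.png")
import pickle;pickle.dump((c,d),open("c3.pkl","wb"))
s=manip.state();print(s["time"],s["tool_pos"],s["contact_force"])
```

```text
13.1 [ 0.38022675 -0.08020267  0.24958417] [ 1.02142807 -0.07061254 -0.74991794]
```

View pics/t3.png

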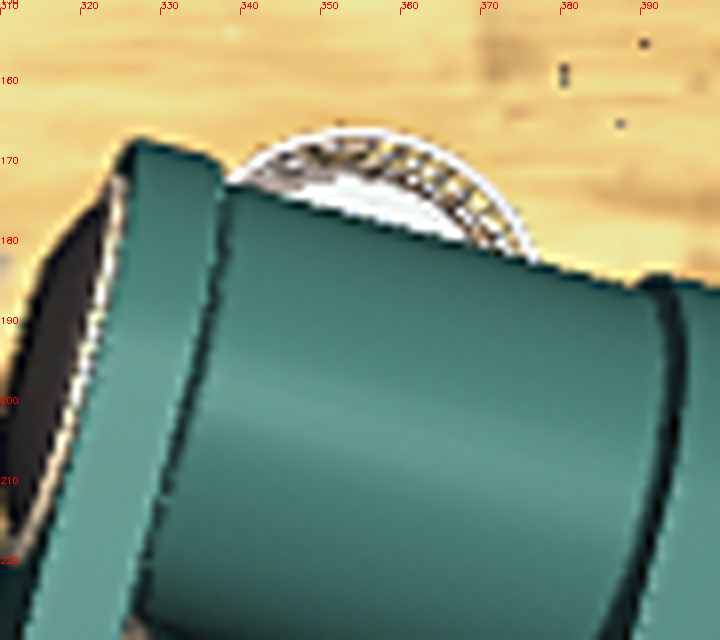

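View pics/s3.png

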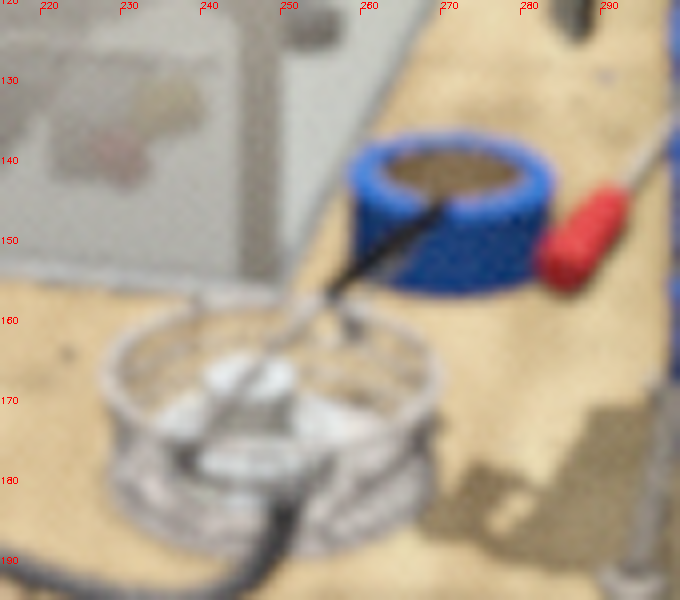

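Run:
```python
from h import *
P=np.pi;u=np.array([.36,.933]);bx=np.array([.933,-.36]);h=np.array([.531,-.212])
off=-.014*u
def bar(th,depth=.015): # th>0 lean to -x
    xy=h-bx*.087*np.sin(th)+off; return [xy[0],xy[1],.05+.087*np.cos(th)-depth]
g=bar(.657);print(g)
manip.command_gripper(.034,30)
manip.move_pose([g[0],g[1],.19],[P,0,-.368])
c=manip.camera("wrist");crop(c,0,0,512,384,1,"w4.png")
manip.movel(g,.1)
s=manip.state();print(s["time"],s["tool_pos"],s["contact_force"])
c=manip.camera("side");crop(c,215,95,300,195,6,"s4.png")
```

```text
[np.float64(0.4763852890508911), np.float64(-0.2059334941675464), np.float64(0.10388903811687401)]
15.4167 [ 0.47670155 -0.20605333  0.10457073] [ 0.20024368  0.1307992  -0.55409304]
```

View pics/w4.png

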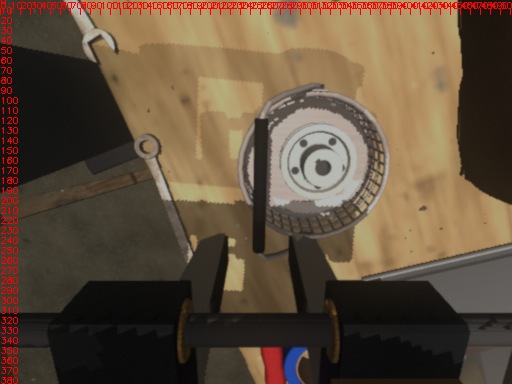

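View pics/s4.png

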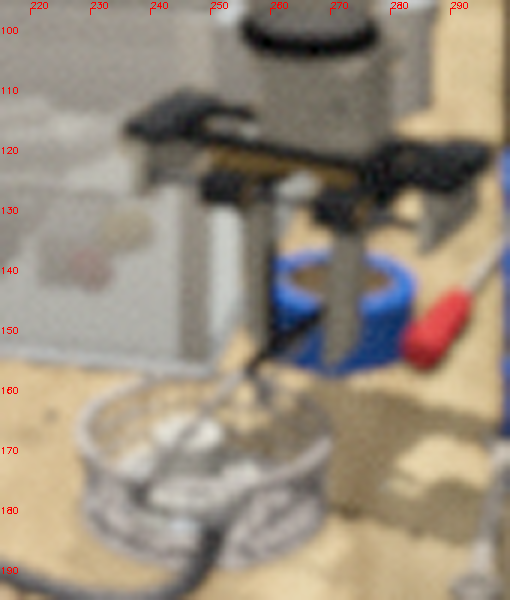

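The bar lies parallel between the fingers: in the wrist view it is at column 261 and the finger midline is near 258. Next I'll swing the bail upright with the fingers caging it, then grip it.

Run:
```python
from h import *
P=np.pi;u=np.array([.36,.933]);bx=np.array([.933,-.36]);h=np.array([.531,-.212])
off=-.014*u
def bar(th,depth=.015):
    xy=h-bx*.087*np.sin(th)+off; return [xy[0],xy[1],.05+.087*np.cos(th)-depth]
for th in (.45,.25,.1,-.03):
    manip.movel(bar(th),.08)
s=manip.state();print(s["time"],s["tool_pos"],s["contact_force"])
manip.command_gripper(0,40)
s=manip.state();print(s["time"],s["gripper_width"],s["contact_force"])
c=manip.camera("side");crop(c,215,95,300,195,6,"s5.png")
```

```text
16.8167 [ 0.52849638 -0.22602183  0.12179048] [ 0.07403982  0.43020457 -0.83907115]
17.3583 0.008987495552104546 [-0.75874593  0.23825607  0.4307143 ]
```

View pics/s5.png

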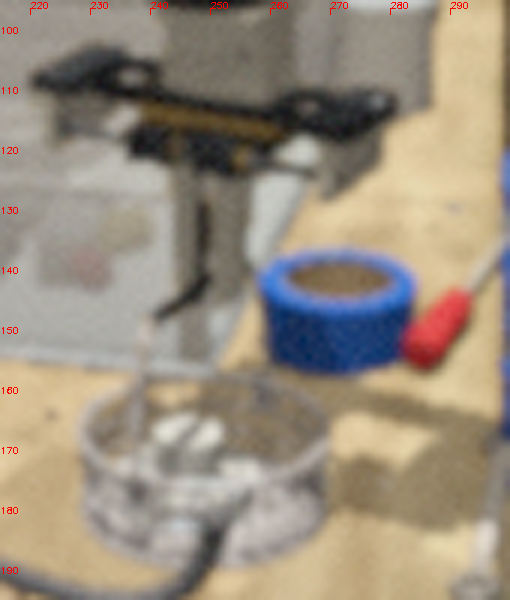

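Run:
```python
from h import *
P=np.pi
p=manip.state()["tool_pos"]
manip.movel([p[0],p[1],.2],.08)
s=manip.state();print(s["time"],s["tool_pos"],s["gripper_width"],s["contact_force"])
c=manip.camera("side");crop(c,215,65,300,185,5,"s6.png")
```

```text
18.5333 [ 0.52815583 -0.22593067  0.19931266] 0.008867527106619835 [ 0.03708072  0.22156123 -4.81283438]
```

View pics/s6.png

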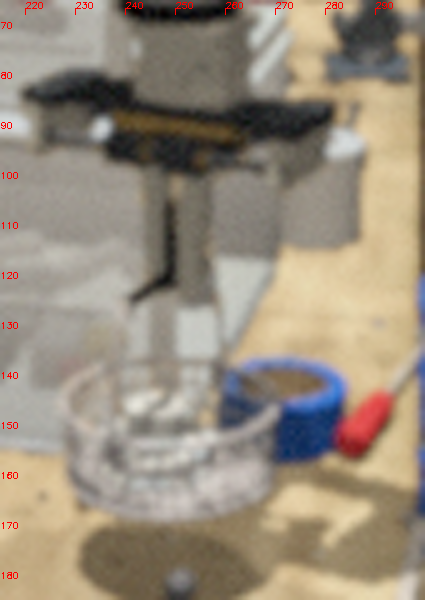

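Run:
```python
from h import *
P=np.pi
S=np.array([.5017,.2398]);ex=np.array([.9943,.107]);ey=np.array([-.107,.9943])
manip.movel([.528,-.226,.262],.1)
q=S+ex*-.09+ey*-.028
manip.movel([q[0],q[1],.262],.13,attitude=[P,0,.107])
manip.sleep(.5)
s=manip.state();print(s["time"],s["tool_pos"],s["gripper_width"],s["contact_force"])
import pickle
c=manip.camera("side");crop(c,170,90,340,270,4,"s7.png")
d=manip.camera("top");crop(d,180,140,300,240,6,"t7.png");pickle.dump((d,c),open("c7.pkl","wb"))
```

```text
23.4083 [0.41520571 0.20232498 0.26200032] 0.009364023130335318 [ 0.04311531  0.23464359 -6.02083007]
```

View pics/s7.png

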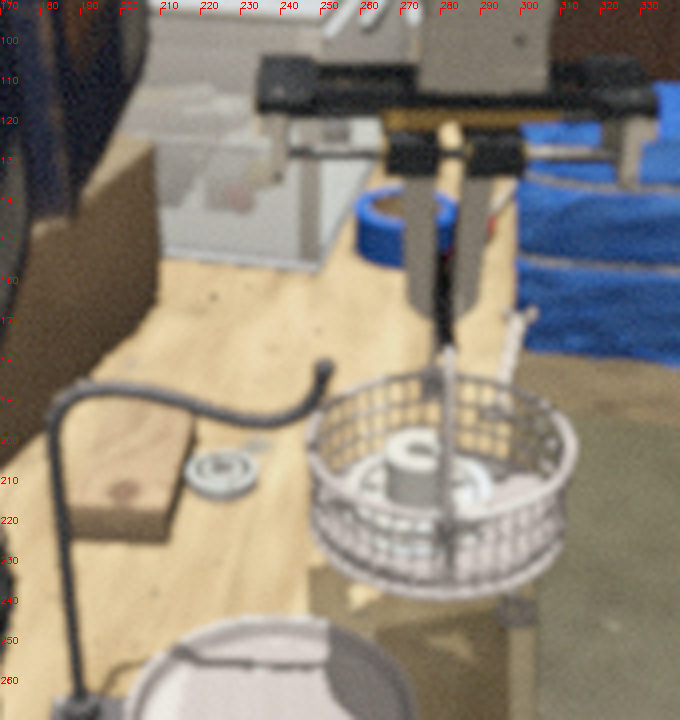

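View pics/t7.png

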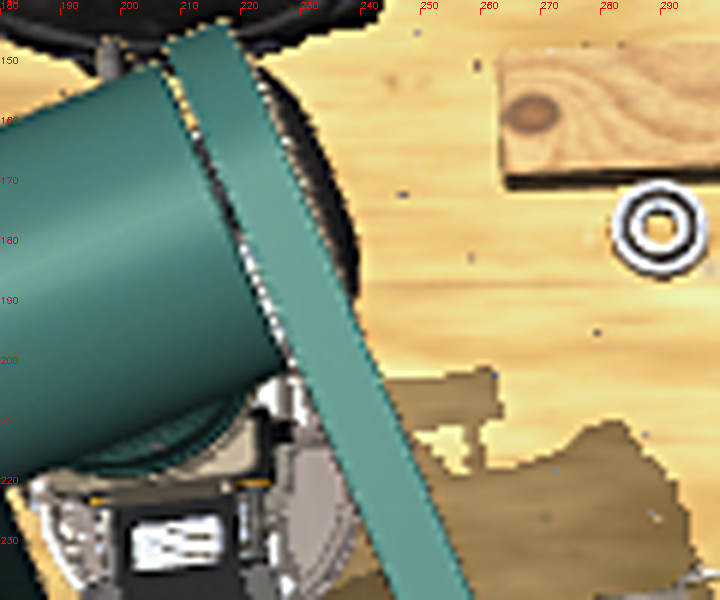

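Run:
```python
from h import *
import pickle
t,s=pickle.load(open("c7.pkl","rb"));k=.64
np.set_printoptions(precision=3,suppress=True)
W=np.array(t["world_to_cam"]);print("topcam",-W[:3,:3].T@W[:3,3])
for a,b in [((203,167),(218,250)),((215,200),(205,390)),((445,115),(268,95)),((458,187),(275,245))]:
    print("box",tri(t,np.array(a)*k,s,np.array(b)*k))
for z in(.4,.5,.6,.7): print(z,ray(t,(218,143),z),ray(t,(200,150),z))
S=np.array([.5017,.2398]);ex=np.array([.9943,.107]);ey=np.array([-.107,.9943])
for y in (.038,-.014,-.066):
    q=S-ex*.09+ey*y;print(proj(s,[q[0],q[1],.277]))
print("tip",proj(s,[.473,.2367,.246]))
for xs in (-.09,0.0):
    q=S+ex*xs+ey*-.028;print(np.round(manip.solve_ik([q[0],q[1],.262],[np.pi,0,.107]),3))
```

```text
topcam [0.263 0.087 1.19 ]
box [0.643 0.391 0.364]
box [0.661 0.425 0.209]
box [0.692 0.027 0.438]
box [ 0.711 -0.014  0.168]
0.4 [0.554 0.178 0.4  ] [0.538 0.218 0.4  ]
0.5 [0.517 0.167 0.5  ] [0.503 0.202 0.5  ]
0.6 [0.48  0.155 0.6  ] [0.468 0.185 0.6  ]
0.7 [0.444 0.144 0.7  ] [0.434 0.168 0.7  ]
[282.816 176.942]
[281.09  164.683]
[279.565 153.852]
tip [250.64  181.163]
[ 0.398 -0.366  1.81  -0.     1.697  0.291]
[ 0.351 -0.171  1.653 -0.     1.659  0.244]
```

Run:
```python
from h import *
S=np.array([.5017,.2398]);ex=np.array([.9943,.107]);ey=np.array([-.107,.9943])
for xs in (-.07,-.045,-.02,-.002):
    q=S+ex*xs+ey*-.028
    manip.movel([q[0],q[1],.258],.06)
    s=manip.state();print(xs,s["time"],s["tool_pos"],s["contact_force"],s["gripper_width"])
    if abs(s["contact_force"][0])>4 or abs(s["contact_force"][1])>4: break
manip.sleep(.3)
c=manip.camera("side");crop(c,170,90,340,270,4,"s8.png")
```

```text
-0.07 24.0 [0.43527687 0.20440785 0.25766216] [-0.11988817  0.64982834 -4.65318909] 0.008658370635301695
-0.045 24.5667 [0.46003661 0.20712851 0.25780222] [-0.01923739  0.079452   -5.79090545] 0.008847281978021976
-0.02 25.1333 [0.48490413 0.20978981 0.2577474 ] [-1.2382833  -0.95417738 -5.05928027] 0.008855901463608921
-0.002 25.5833 [0.5029038  0.21169832 0.25774937] [-0.02595104  0.11423027 -5.19332818] 0.008595711207007263
```

View pics/s8.png

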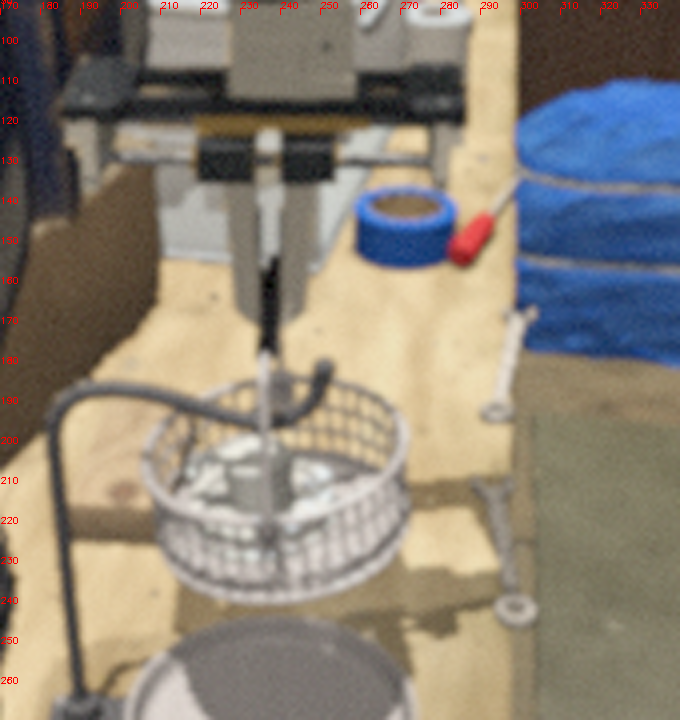

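Run:
```python
from h import *
p=manip.state()["tool_pos"]
for z in (.23,.216,.212,.209,.206,.203):
    manip.movel([p[0],p[1],z],.04)
    manip.sleep(.15)
    s=manip.state();print(z,s["time"],s["contact_force"],s["ft_torque"])
    if s["contact_force"][2]>-1.5: break
c=manip.camera("side");crop(c,170,90,340,270,4,"s9.png")
```

```text
0.23 26.9333 [ 0.03162237  0.64723137 -5.2389235 ] [-0.07852792 -0.05374075 -0.03852516]
0.216 27.5833 [ 0.56311014 -0.09180913 -4.96165438] [-0.14728724 -0.10286919 -0.00231927]
0.212 27.9833 [ 0.3935549   0.19763822 -6.25663475] [-0.08559518 -0.06062445 -0.02683479]
0.209 28.3833 [ 0.21118113 -0.40828732 -5.08572412] [-0.10215983 -0.06037389 -0.05676225]
0.206 28.7833 [ 2.33806119 -0.76483537  3.61690536] [-0.0009246  -0.50809584 -0.08256925]
```

View pics/s9.png

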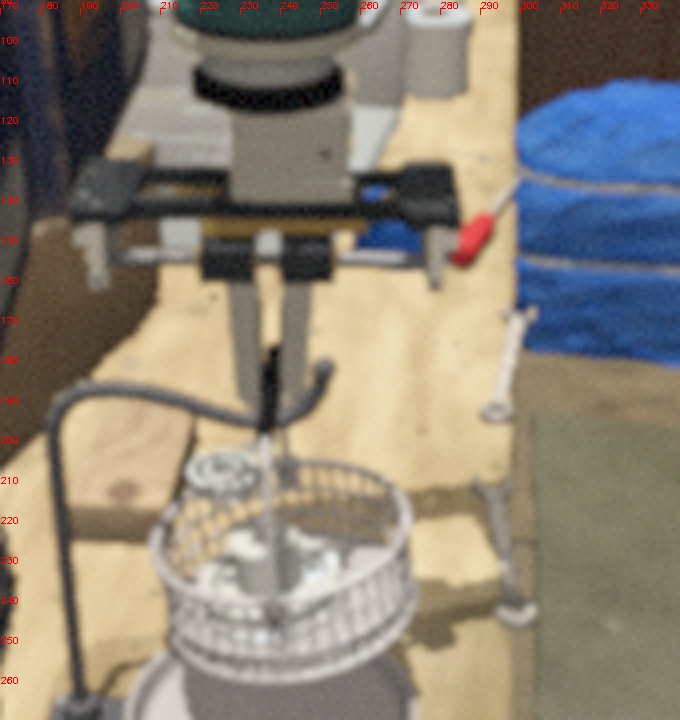

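Run:
```python
from h import *
p=manip.state()["tool_pos"]
manip.movel([p[0],p[1],.2065],.02)
s=manip.state();print(s["time"],s["contact_force"])
manip.command_gripper(.03)
manip.sleep(1.5)
s=manip.state();print(s["time"],s["contact_force"])
c=manip.camera("side");crop(c,170,90,340,270,4,"s10.png")
```

```text
29.0833 [ 2.09807764 -0.84759788  3.5339392 ]
31.1667 [ 0.0126847  -0.74535145 -0.11580671]
```

View pics/s10.png

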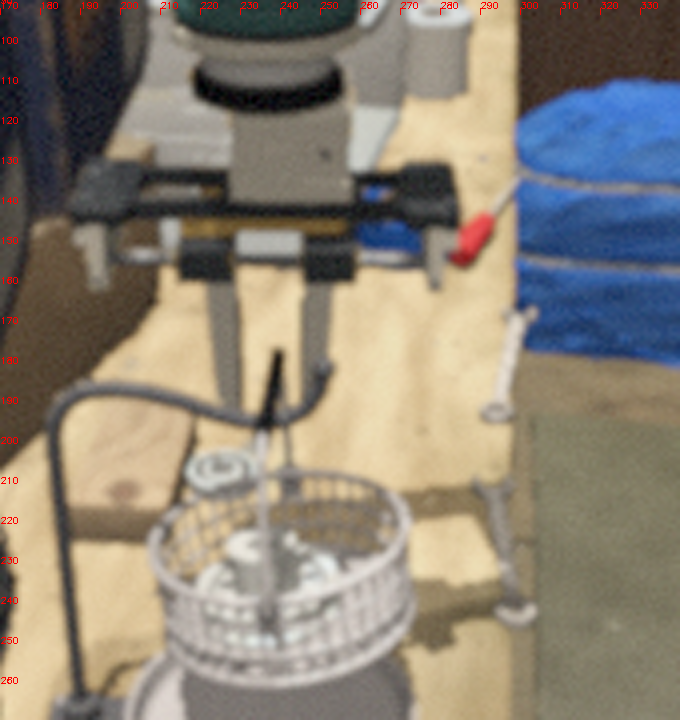

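It hangs free, with the bar midway between the open fingers. I'll retract straight up.

Run:
```python
from h import *
import pickle
p=manip.state()["tool_pos"]
manip.movel([p[0],p[1],.26],.06)
manip.movel([p[0],p[1],.33],.12)
manip.movel([.40,-.05,.33],.15)
manip.sleep(1.)
c=manip.camera("side");crop(c,170,120,340,300,4,"s11.png")
d=manip.camera("top");crop(d,160,130,300,240,5,"t11.png")
manip.sleep(1.5);c2=manip.camera("side")
a,b=[x["frame"][180:290,190:290].astype(float).mean(2) for x in (c,c2)]
print(cv2.phaseCorrelate(a,b),manip.state()["time"],manip.state()["contact_force"])
pickle.dump((d,c),open("c11.pkl","wb"))
```

```text
((-0.01265546771621473, 0.023855730136212117), 0.9811108696133942) 37.6667 [ 0.48435183 -0.61358138 -0.21815421]
```

View pics/s11.png

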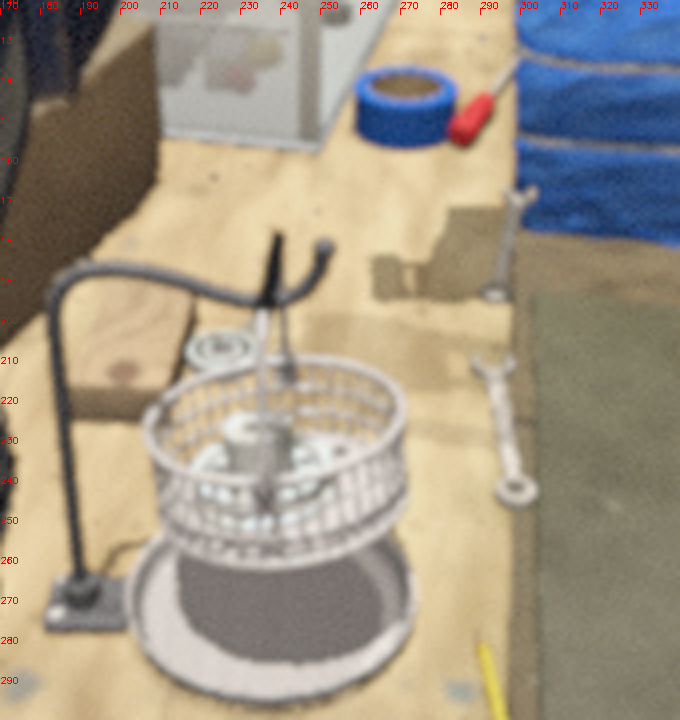

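View pics/t11.png

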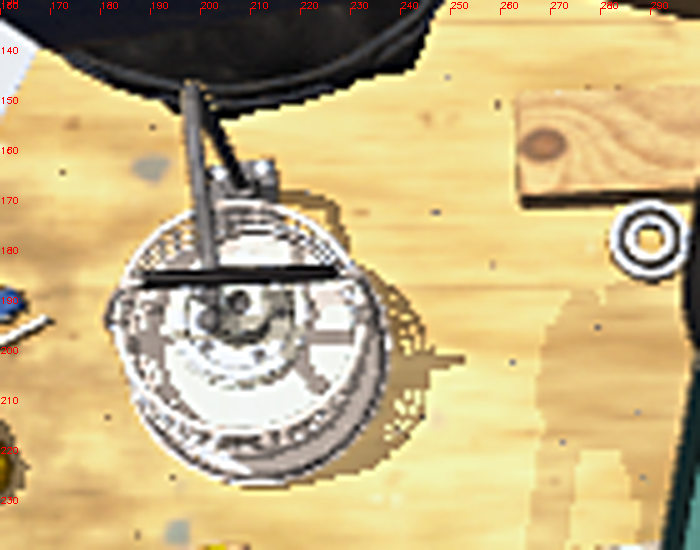

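Run:
```python
from h import *
import pickle
d,c=pickle.load(open("c11.pkl","rb"))
m=tri(d,(188.8,186.5),c,(235.5,195.5));n=tri(d,(227,184.5),c,(239.5,178.5));print(m,n,np.linalg.norm(m-n))
v=(m+n)[:2]/2-[.5017,.2398];print(v@[.9943,.107],v@[-.107,.9943],(m+n)[2]/2)
manip.hand_in();print(manip.state()["time"])
```

```text
[0.49681597 0.27312575 0.23157774] [0.5044439  0.17363686 0.21552299] 0.10106422836159405
-0.002820767286606146 -0.016210612346591248 0.22355036775772935
the job is handed in; nothing more can be done
the job is handed in; nothing more can be done
```

I put the pulley in the basket, swung the bail upright and hung the basket by its grip on the hook. I handed the job in at about 38 s on the robot's clock (limit 72 s); no verdict is reported.

- **Position:** the grip's middle measured −3 mm along the stand's x and −16 mm in y from the hook seat, at 224 mm height, all within the limits. The two bar ends came out 101 mm apart against the true 104 mm, so this measurement fits.
- **At rest:** two side pictures 1.5 s apart showed a shift of about 0.03 px, and the gripper was well clear.
- **Tilt:** I gripped the bar off its middle so the fingers would clear the hook, so the hook carries it about 16 mm off-centre. The bar slopes about 9°, which I take as the basket's tilt, well under the 30° limit.
- **Pulley:** the last side and top pictures show it lying inside the basket.
- **Bystanders:** my path stayed clear of the wood block, tape measure and pencil. The final crops show the wood block in place but only edges of the tape measure and pencil, so I did not measure those two again.
- **Stand load:** the force between stand and basket cannot be read directly. The basket and pulley weigh about 5.2 N, and the tool force dropped to about 0 N on release.

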